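Turn crispbread slices through a twisted guide into an order box up to weight

TASK

Take slices of crispbread from the leaning rack and let them drop, one after another, through the twisted wire guide, so that each lands in the order box lying seeded side up, until the needle of the scale under the box stands in the green band. Leave any slice you do not need in its place in the rack, do not touch the order box or put slices into it by hand, and do not knock over or shift the bottle, the mill and the bowl.

Things in the scene. Friction and masses are not known exactly. Their poses are not given: they have to be found in the camera images.
- turner: fixed turning station: a twisted guide of smooth, slippery blue wires with dark hoops and legs that runs down from a high mouth to an order box on a scale. Origin on the table right below the centre of the mouth; x is the horizontal direction in which the guide runs down, z up. The unit reaches from x -40 to +390 mm; the guide is 100 mm wide over its hoops, the scale reaches from y +75 to -245 mm
- mouth (a point): centre of the guide's mouth, 310 mm above the table. The slot runs down from it at 50 degrees below horizontal, along the station's x. There it lies flat: 66 mm wide (level, along the station's y) and 15 mm high for a slice's thickness, with a funnel of 78 x 35 mm over its first 22 mm; straight for 30 mm, then it twists
- guide_mid (a point): point on the guide's axis half way down its 315 mm; here the slot stands upright. A slice let go in the mouth, long side along the slot and nose 25 mm or more inside, slides down by itself in about half a second; the slot twists half a turn, so the face that was upward comes out downward
- guide_exit (a point): point on the guide's axis at its lower end, 93 mm above the table, where the slot lies flat again, sloping 30 degrees
- order_box: open cardboard order box on the scale pan, which sinks 4 mm per slice. Origin at the centre of the open compartment's floor (36 mm above the table when unloaded, 287 mm from the mouth along the station's x); inside 135 mm (x, as the station's) by 100 mm (y); walls 44 mm high, 18 mm on the guide's side. A closed compartment beside it already holds food of unknown weight
- needle (a joint): reading of the scale's round white dial beside the box, tilted up to the front: angle of its red needle in rad, 0.5 rad for each slice's weight (50 g). It starts somewhere between 0.05 and 0.95, from the food already in the box; the green band of the dial runs from 1.0 to 1.53, so one or two slices are needed. It settles about 1 s after a slice lands
- rack: fixed steel rack, 210 x 74 mm. Origin on the table under its middle slot; slots at x -60, 0, +60 mm, slice width along y. A slice's lower end stands 22 mm above the table, its top leans 25 degrees to the rack's -x. Slot plates reach 36 mm up the slice on its under side, 18 mm on its upper; above, it is free, 44 mm from the next. Draw it out along its own length
- slice_a: rigid slice of crispbread 90 x 60 x 10 mm, edges rounded, 50 g; one broad face dark brown with pale seeds, the other plain light brown. Origin at its centre; x along its length, y its width, z out of the SEEDED face. It stands on one end in a rack slot, leaning 25 degrees; the seeded face may be the upper or the under side, different from slice to slice. Either end may go first into the guide
- slice_b: rigid slice of crispbread 90 x 60 x 10 mm, edges rounded, 50 g; one broad face dark brown with pale seeds, the other plain light brown. Origin at its centre; x along its length, y its width, z out of the SEEDED face. It stands on one end in a rack slot, leaning 25 degrees; the seeded face may be the upper or the under side, different from slice to slice. Either end may go first into the guide
- slice_c: rigid slice of crispbread 90 x 60 x 10 mm, edges rounded, 50 g; one broad face dark brown with pale seeds, the other plain light brown. Origin at its centre; x along its length, y its width, z out of the SEEDED face. It stands on one end in a rack slot, leaning 25 degrees; the seeded face may be the upper or the under side, different from slice to slice. Either end may go first into the guide
- sauce_bottle: bystander: loose red squeeze bottle, 56 mm in diameter, 185 mm high, upright; origin at the centre of its base
- pepper_mill: bystander: loose wooden pepper mill, 56 mm in diameter, 184 mm high, upright; origin at the centre of its base
- bowl: bystander: loose white bowl, 120 mm across, 50 mm high; origin at the centre of its base
There are look-alikes about, which are no part of the job. What is shaped like the slice_b but purple is not meant. Leave any purple look-alike of the slice_a alone.

How it is judged (in metres and radians):
On the way, in this order (a step that is already met when the one before it is completed fails the run):
1. a slice passes down the twisted guide (distance between any of slice_a, slice_b, slice_c and guide_mid below 0.03 m).
2. a slice lies in the order box, seeded side up (((x of slice_a in the frame of order_box between -0.068 and 0.068 m and y of slice_a in the frame of order_box between -0.05 and 0.05 m and z of slice_a in the frame of order_box between 0 and 0.045 m and angle between slice_a's own z axis and vertical below 0.45 rad and linear speed of slice_a below 0.03 m/s) or (x of slice_b in the frame of order_box between -0.068 and 0.068 m and y of slice_b in the frame of order_box between -0.05 and 0.05 m and z of slice_b in the frame of order_box between 0 and 0.045 m and angle between slice_b's own z axis and vertical below 0.45 rad and linear speed of slice_b below 0.03 m/s) or (x of slice_c in the frame of order_box between -0.068 and 0.068 m and y of slice_c in the frame of order_box between -0.05 and 0.05 m and z of slice_c in the frame of order_box between 0 and 0.045 m and angle between slice_c's own z axis and vertical below 0.45 rad and linear speed of slice_c below 0.03 m/s))), for 0.2 s.
At the end, for the whole second after the job is handed in: The needle stands in the green band (0.975 to 1.555 rad) at rest; every slice either lies at rest inside the order box with its seeded face up (within 26 degrees of level) or is still in its place in the rack (within 20 mm) (value of joint needle between 0.975 and 1.555 rad and velocity of joint needle below 0.2 rad/s and ((x of slice_a in the frame of order_box between -0.068 and 0.068 m and y of slice_a in the frame of order_box between -0.05 and 0.05 m and z of slice_a in the frame of order_box between 0 and 0.045 m and angle between slice_a's own z axis and vertical below 0.45 rad and linear speed of slice_a below 0.03 m/s) or distance of slice_a from where it was at the start of the episode below 0.02 m) and ((x of slice_b in the frame of order_box between -0.068 and 0.068 m and y of slice_b in the frame of order_box between -0.05 and 0.05 m and z of slice_b in the frame of order_box between 0 and 0.045 m and angle between slice_b's own z axis and vertical below 0.45 rad and linear speed of slice_b below 0.03 m/s) or distance of slice_b from where it was at the start of the episode below 0.02 m) and ((x of slice_c in the frame of order_box between -0.068 and 0.068 m and y of slice_c in the frame of order_box between -0.05 and 0.05 m and z of slice_c in the frame of order_box between 0 and 0.045 m and angle between slice_c's own z axis and vertical below 0.45 rad and linear speed of slice_c below 0.03 m/s) or distance of slice_c from where it was at the start of the episode below 0.02 m)); the robot touches nothing.
It fails at once if a slice is put into the box by hand (held by the fingers within 100 mm, seen from above, of the box's centre) ((horizontal distance between slice_a and order_box below 0.1 m and contact force between the fingers and slice_a above 0.3 N) or (horizontal distance between slice_b and order_box below 0.1 m and contact force between the fingers and slice_b above 0.3 N) or (horizontal distance between slice_c and order_box below 0.1 m and contact force between the fingers and slice_c above 0.3 N)).
It fails at once if the robot touches the order box (contact force between any of the arm, the fingers and order_box above 0.5 N).
It fails at once if the bottle, mill or bowl is shifted by more than 30 mm or knocked over (distance of any of sauce_bottle, pepper_mill, bowl from where it was at the start of the episode above 0.03 m or angle between any of sauce_bottle, pepper_mill, bowl's own z axis and vertical above 0.5 rad).
It also fails if it takes over 67 s, if anything falls off the work surface, if the arm or the gripper's body presses on something with over 40 N, if the wrist force passes 120 N, or if a joint passes its speed limit or range.

ROBOT

A 6-joint arm with a two-finger parallel gripper is mounted at the origin on the work surface. World frame = base frame: x ahead of the robot, y to its left, z up, the work surface at z = 0. Lengths are in mm, angles in rad, forces in N, time in s.
With the tool pointing down it reaches from about 275 to 1000 mm from the base axis. Payload 8.4 kg.
Tool frame: the origin (TCP) lies on the centre line of the jaws, within the pads' length; the fingertips stand arm.tip_reach ahead of it and the grasp point (between the pads) is the TCP (arm.tip_reach is the distance from the TCP to the fingertips, in mm); z points along the fingers, x is the direction in which the jaws open and shut, and the axes are right-handed (so a half turn about z gives the same grasp; the last joint's range is limited). The gripper opens to 85 mm and grips with 20 to 120 N. Pads are 22 mm wide; open, the fingers measure 114 mm over their backs; the gripper's body (76 mm by 85 mm) begins 54 mm behind the grasp point. The pads swing forward as they close: fully open they stand 13 mm farther back than shut.
Start: joints at [1.238, 0.353, 1.633, -0, 1.155, -0.002], TCP at [202.998, 591.117, 250.281] pointing down, gripper open.
Joint ranges: [-2.63, 2.63], [-0.92, 2.1], [0.06, 2.66], [-1.3, 4.44], [0, 2.69], [-3.02, 3.02]. Speed limits (rad/s): [2.22, 2.22, 2.79, 3.14, 3.14, 3.14].

INTERFACE

Orientations are given as a 3x3 rotation matrix whose columns are the frame's x, y, z axes.
In Python, from cell import get_state, get_image, calibration, order, spotter, arm gives the robot as it stands.
- The arm moves only by the tool send_rows, never from a script. Its argument "rows" is a list of rows, each an object of numbers: "wx", "wy", "wz": the turn, a rotation vector about the tool's x, y, z in degrees; "tx", "ty", "tz": the shift along the tool's x, y, z in mm; "grip": the closure, from -1 (fully open) to 1 (shut), so that 0 is half open. A call has 1 to 10 rows; each row is the pose to reach, as a shift and turn from the pose commanded when the call began, along the tool's axes at that moment; what a row does not reach only later rows make up. A row lasts 1/12 s, in which the tool goes at most 41.7 mm and 7.16 degrees, less where a joint would pass 70% of its speed; a pose out of reach is approached as far as the arm can. A call with a gripper value outside its range is refused whole. The fingers move at their own pace and stop on an object; "grip_force" is the grip in N (left out, the last holds). Time passes only in rows, so rows that repeat a pose let the fingers close. It gives the time, the measured TCP pose, the force and the opening at its end, in the units of the state.
- get_state(): the state, without advancing time (a new reading comes with each control period).
- get_image(name): name is "scene" or "top" or "wrist"; returns the picture (480x640x3 uint8, red, green, blue); there is no depth.
- calibration(name): a dict with "intrinsics" (3x3 intrinsics, pixels), "rvec" (rotation vector, rad) and "tvec" (3), from world to camera coordinates, as OpenCV has them; the wrist camera has in their place "tool_from_camera" (4x4, takes a point from camera to tool coordinates, whose origin is the TCP and whose axes are the tool frame's). Camera axes: x right, y down, z forward; pixel columns grow to the right and rows downward; lengths in mm; the calibration is good to about 2 mm. A picture is of the moment at which its call begins: read the wrist's pose just before it. calibration takes no time and is no camera call.
- order.finish_job(): hands the job in, once; it reports no verdict.
Trained networks look in the newest picture that a camera, given by its name, has taken for a name from the list of things; names that differ only in an ending like _2 or _b are one class to them, and where a whole thing is asked for, a point or a joint stands for the part that bears it (a point fixed in the world has none). Each returns a list of dicts, best first, with "score" (0 to 1); they miss things now and then, are a little off and sometimes report something else, mostly with a low value. They report only what shows in the picture. A call takes as long as a camera call. They do not tell look-alikes from the thing itself.
- spotter.silhouettes(camera, target): "pixels" (480x640 bool, what is visible of it) and "bbox" ([left, top, right, bottom] in pixels, round what is visible of it).
- spotter.mark_of(camera, target): "uv" ([column, row] in pixels: a listed point, or the origin of a listed thing).
The state is a dict: "t": time; "joint_positions": joint angles; "joint_vel": joint speeds; "joint_torque": joint torques, N m; "ee_pos": TCP position; "orientation": TCP orientation; "ft_force": force on the tool from outside, world axes, zero at the start; "ft_torque": the same for the moment, N m; "gripper_width": finger opening in mm.
Only numpy, scipy, OpenCV 4.12 (cv2) and the standard library are available. Lean on these libraries where they do the work, as an engineer would, in place of code of your own. Each camera call takes 0.05 s, during which the arm holds its last target.

## Working session

There is one attempt and no reset: what is moved stays moved. The work goes in short steps, Python scripts to look and compute and a tool call to move; the robot and the scene stay as the last step left them, time stands still between calls to the robot, and variables do not carry over. Pictures are saved under pics/ and viewed, and the job is handed in when it is done.

Besides the shell and the picture viewer there is one more tool, called after ">>>" as name(argument=value, ...) on one line, values as JSON. send_rows: Moves the arm, as the interface text tells. Its arguments: {"type":"object","properties":{"rows":{"type":"array","items":{"type":"object","properties":{"wx":{"type":"number"},"wy":{"type":"number"},"wz":{"type":"number"},"tx":{"type":"number"},"ty":{"type":"number"},"tz":{"type":"number"},"grip":{"type":"number"}}}},"grip_force":{"type":"number"}},"required":["rows"]}

```bash
ls; mkdir -p pics; python3 - <<'E'
from cell import get_state,get_image,calibration,arm
import cv2
print(get_state()); print(arm.tip_reach)
for n in ["scene","top","wrist"]:
    cv2.imwrite(f"pics/{n}0.png",get_image(n)[:,:,::-1]); print(n,calibration(n))
E
```

```text
pics
{'t': 0.0, 'joint_positions': array([ 1.23761355e+00,  3.53653752e-01,  1.63412181e+00, -2.02226526e-06,
        1.15518252e+00, -2.38328755e-03]), 'joint_vel': array([-0.00118207,  0.00110499,  0.0009997 , -0.00068284,  0.00021533,
       -0.00162792]), 'joint_torque': array([ 1.18035641e-03, -6.05254340e+01, -3.42077994e+01,  2.35677890e-04,
        9.04762361e-03,  7.64997367e-06]), 'ee_pos': array([202.8472271 , 590.70433962, 249.56342864]), 'orientation': array([[ 3.24798201e-01,  9.45783237e-01, -4.44817437e-04],
       [ 9.45782356e-01, -3.24798506e-01, -1.29094086e-03],
       [-1.36542627e-03, -1.40521379e-06, -9.99999068e-01]]), 'ft_force': array([0.81295756, 0.64896141, 1.1799812 ]), 'ft_torque': array([ 0.02878315,  0.02501973, -0.02311452]), 'gripper_width': 85.32784947742817}
19.0
scene {'intrinsics': array([[563.72239798,   0.        , 310.02168999],
       [  0.        , 563.72239798, 229.48594809],
       [  0.        ,   0.        ,   1.        ]]), 'rvec': array([ 0.70713859,  2.72346852, -1.00047654]), 'tvec': array([ 490.04293022, -111.65734769, 1996.82425699])}
top {'intrinsics': array([[509.95141263,   0.        , 325.00433881],
       [  0.        , 509.95141263, 230.86767895],
       [  0.        ,   0.        ,   1.        ]]), 'rvec': array([ 2.13840737, -2.12570977,  0.15529236]), 'tvec': array([  30.2475638 ,  582.92050183, 1649.57306464])}
wrist {'intrinsics': array([[377.80085871,   0.        , 317.25538304],
       [  0.        , 377.80085871, 243.28567873],
       [  0.        ,   0.        ,   1.        ]]), 'tool_from_camera': array([[ 9.99999810e-01, -4.73507474e-04, -3.94108625e-04,
        -4.61805432e-02],
       [ 5.70486335e-04,  9.53220635e-01,  3.02274868e-01,
        -7.61022986e+01],
       [ 2.32543065e-04, -3.02275035e-01,  9.53220724e-01,
        -1.23721272e+02],
       [ 0.00000000e+00,  0.00000000e+00,  0.00000000e+00,
         1.00000000e+00]])}
```

View pics/scene0.png

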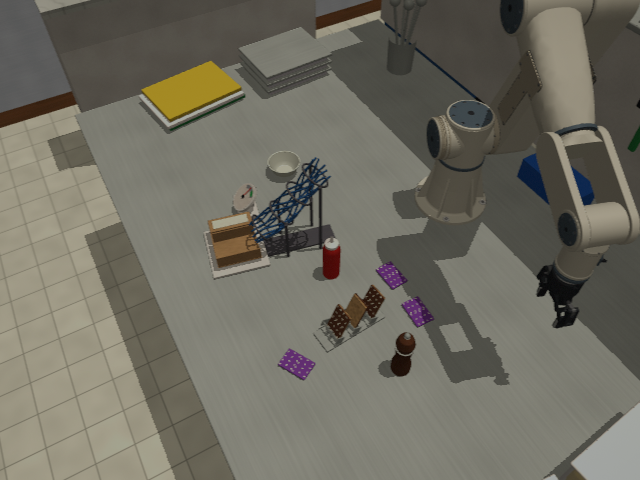

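View pics/top0.png

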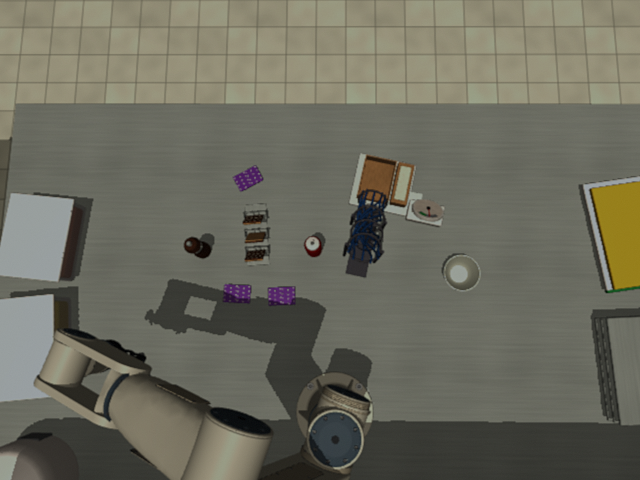

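View pics/wrist0.png

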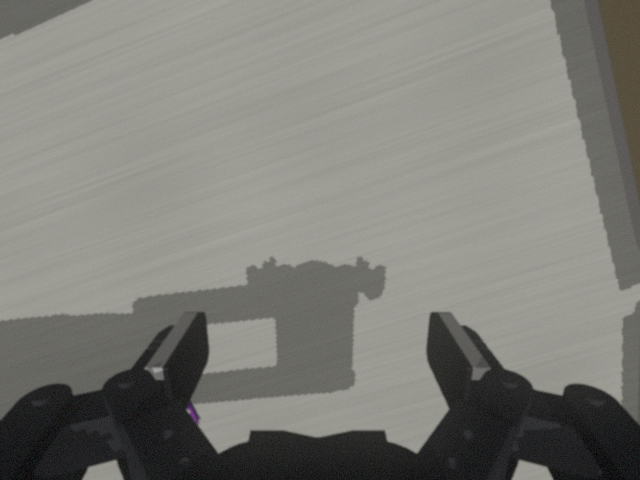

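```bash
cat > h.py <<'E'
import numpy as np,cv2
from cell import get_state,get_image,calibration,spotter
def cam(n):
    c=calibration(n);K=np.array(c["intrinsics"]);
    if n=="wrist":
        s=get_state();T=np.eye(4);T[:3,:3]=s["orientation"];T[:3,3]=s["ee_pos"]
        M=T@np.array(c["tool_from_camera"]);R=M[:3,:3].T;t=-R@M[:3,3];return K,R,t
    return K,cv2.Rodrigues(np.array(c["rvec"]))[0],np.array(c["tvec"])
def proj(n,P,c=None):
    K,R,t=c or cam(n);q=(np.atleast_2d(P)@R.T+t)@K.T;return q[:,:2]/q[:,2:]
def onz(n,uv,z,c=None):
    K,R,t=c or cam(n);d=R.T@np.linalg.solve(K,[uv[0],uv[1],1]);o=-R.T@t;return o+d*(z-o[2])/d[2]
def tri(uvs):
    A=[];b=[]
    for n,uv in uvs:
        K,R,t=cam(n);d=R.T@np.linalg.solve(K,[uv[0],uv[1],1]);d/=np.linalg.norm(d);o=-R.T@t
        P=np.eye(3)-np.outer(d,d);A.append(P);b.append(P@o)
    A=np.vstack(A);b=np.hstack(b);x,r,_,_=np.linalg.lstsq(A,b,rcond=None);return x,np.abs(A@x-b).max()
def crop(img,x0,y0,x1,y1,f,name):
    cv2.imwrite(name,cv2.resize(img[y0:y1,x0:x1,::-1],None,fx=f,fy=f,interpolation=cv2.INTER_CUBIC))
E
python3 - <<'E'
from h import *
s=get_image("scene");t=get_image("top")
crop(s,200,140,400,380,3 if 0 else 2.5,"pics/s1.png")
crop(t,170,140,490,310,2.5,"pics/t1.png")
for n in ["scene","top"]:
    for x in ["turner","mouth","guide_mid","guide_exit","order_box","rack","slice_a","sauce_bottle","pepper_mill","bowl"]:
        print(n,x,[(np.round(d["uv"],1).tolist(),round(d["score"],2)) for d in spotter.mark_of(n,x)[:6]])
E
```

```text
scene turner [([319.8, 235.0], 0.95)]
scene mouth [([321.8, 167.9], 0.87), ([251.8, 233.7], 0.4)]
scene guide_mid [([293.8, 205.3], 0.75)]
scene guide_exit [([252.5, 233.1], 0.68), ([344.9, 324.0], 0.46)]
scene order_box [([234.2, 248.8], 0.89)]
scene rack [([347.6, 322.6], 0.57)]
scene slice_a [([338.7, 319.4], 0.95), ([356.5, 311.5], 0.87), ([391.2, 270.7], 0.78), ([371.7, 301.7], 0.75), ([295.6, 364.7], 0.68), ([418.0, 310.2], 0.64)]
scene sauce_bottle [([333.4, 272.1], 0.56)]
scene pepper_mill [([401.7, 364.0], 0.58)]
scene bowl [([287.1, 169.3], 0.76)]
top turner [([357.4, 263.4], 0.64)]
top mouth [([364.0, 252.6], 0.94), ([367.7, 225.3], 0.6)]
top guide_mid [([368.3, 225.8], 0.9)]
top guide_exit [([376.2, 191.3], 0.8)]
top order_box [([373.6, 180.9], 0.92)]
top rack [([260.2, 233.7], 0.8)]
top slice_a [([246.8, 176.3], 0.94), ([242.2, 291.2], 0.83), ([281.5, 297.8], 0.76), ([252.1, 237.2], 0.71), ([253.2, 253.9], 0.45), ([252.1, 218.6], 0.44)]
top sauce_bottle [([249.4, 217.1], 0.57), ([314.4, 248.0], 0.5)]
top pepper_mill [([203.0, 251.1], 0.85)]
top bowl [([457.7, 274.4], 0.94), ([250.5, 220.5], 0.38)]
```

View pics/s1.png

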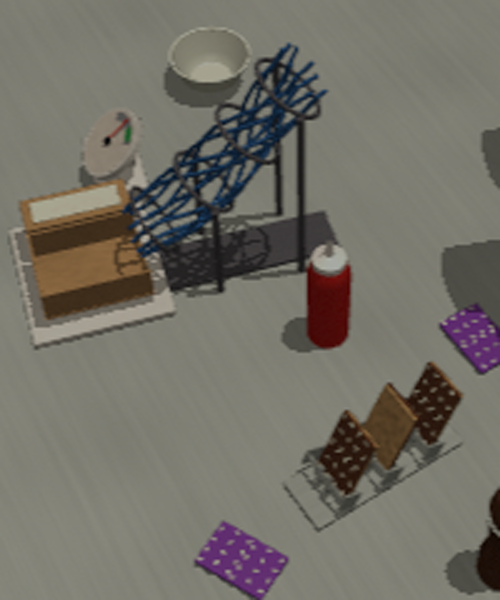

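View pics/t1.png

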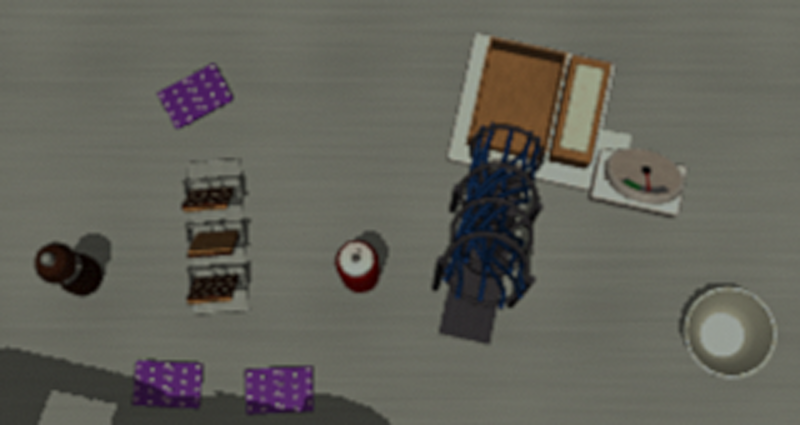

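```bash
python3 - <<'E'
from h import *
for nm,a,b in [("turner",(319.8,235),(357.4,263.4)),("mouth",(321.8,167.9),(364,252.6)),("mid",(293.8,205.3),(368.3,225.8)),("exit",(252.5,233.1),(376.2,191.3)),("box",(234.2,248.8),(373.6,180.9)),("rack",(347.6,322.6),(260.2,233.7)),("mill",(401.7,364),(203,251.1)),("bottle",(333.4,272.1),(314.4,248)),("s near",(371.7,301.7),(253.2,253.9)),("s mid",(356.5,311.5),(252.1,237.2)),("s far",(338.7,319.4),(252.1,218.6))]:
    x,r=tri([("scene",a),("top",b)]);print(nm,np.round(x,1),round(r,1))
for n in ["scene","top"]:
    K,R,t=cam(n);print(n,np.round(-R.T@t))
    get_image(n)
    for x in ["needle","turner","slice_a"]:
        for d in spotter.silhouettes(n,x)[:6]: print(n,x,d["bbox"],round(d["score"],2))
E
```

```text
turner [ 4.795e+02 -7.610e+01  2.000e-01] 0.2
mouth [476.4 -76.5 309.8] 3.4
mid [570.3 -95.4 181.2] 6.9
exit [ 702.4 -129.9   88.8] 5.4
box [ 760.1 -132.1   37.7] 3.2
rack [576.6 257.8   1.7] 2.5
mill [515.4 449.4   8.1] 2.0
bottle [524.3  74.9   2.6] 6.4
s near [500.9 267.6  70.6] 0.7
s mid [556.2 273.2  68.7] 0.8
s far [616.7 274.1  75.8] 1.0
scene [1068.  978. 1464.]
scene turner [199.9, 159.8, 334.9, 281.8] 0.62
scene slice_a [401.6, 296.1, 432.8, 326.8] 0.96
scene slice_a [376.3, 259.6, 408.0, 284.5] 0.92
scene slice_a [277.0, 350.4, 319.2, 380.2] 0.9
scene slice_a [347.1, 295.2, 364.9, 328.9] 0.81
scene slice_a [364.5, 284.4, 382.9, 317.7] 0.75
scene slice_a [331.2, 305.1, 352.1, 336.8] 0.68
top [ 314.    9. 1721.]
top turner [343.2, 152.8, 444.3, 277.3] 0.96
top turner [248.5, 249.7, 266.7, 257.8] 0.3
top slice_a [226.1, 281.6, 252.2, 299.1] 0.93
top slice_a [240.7, 231.4, 266.6, 243.1] 0.76
top slice_a [269.0, 283.3, 297.8, 307.1] 0.73
top slice_a [232.9, 165.0, 264.1, 187.7] 0.64
top slice_a [242.3, 212.1, 262.8, 223.4] 0.58
top slice_a [246.6, 249.0, 264.8, 259.0] 0.58
```

```bash
cat >> h.py <<'E'
from scipy.spatial.transform import Rotation as Ro
def Rt(pitch,yaw,flip=False):
    # tool z: pitch deg below horizontal, heading yaw deg; tool x = station -y (flip: +y)
    y=np.radians(yaw);p=np.radians(pitch);h=np.array([np.cos(y),np.sin(y),0])
    z=h*np.cos(p)-np.array([0,0,np.sin(p)]);x=np.array([np.sin(y),-np.cos(y),0])*(-1 if flip else 1)
    return np.c_[x,np.cross(z,x),z]
def rel(P,R):
    s=get_state();R0=s["orientation"];t=R0.T@(np.array(P)-s["ee_pos"]);w=Ro.from_matrix(R0.T@R).as_rotvec(degrees=True)
    print("t",s["t"],"T",np.round(t,1).tolist(),"W",np.round(w,2).tolist(),"|t|",round(np.linalg.norm(t),1),"|w|",round(np.linalg.norm(w),1))
E
python3 -c "
from h import *
rel([480,268,240],Rt(65,1))"
```

```text
t 1.65 T [-215.6, 366.9, 10.3] W [6.11, 34.72, 156.61] |t| 425.7 |w| 160.5
```

>>> send_rows(rows=[{"tx":-50,"ty":90,"tz":3,"wx":1.5,"wy":8.6,"wz":39},{"tx":-50,"ty":90,"tz":3,"wx":1.5,"wy":8.6,"wz":39},{"tx":-50,"ty":90,"tz":3,"wx":1.5,"wy":8.6,"wz":39},{"tx":-50,"ty":90,"tz":3,"wx":1.5,"wy":8.6,"wz":39},{"tx":-108,"ty":183,"tz":5,"wx":3,"wy":17.3,"wz":78},{"tx":-108,"ty":183,"tz":5,"wx":3,"wy":17.3,"wz":78},{"tx":-108,"ty":183,"tz":5,"wx":3,"wy":17.3,"wz":78},{"tx":-108,"ty":183,"tz":5,"wx":3,"wy":17.3,"wz":78},{"tx":-108,"ty":183,"tz":5,"wx":3,"wy":17.3,"wz":78},{"tx":-108,"ty":183,"tz":5,"wx":3,"wy":17.3,"wz":78}])

```text
schema error: expected keys wx, wy, wz, tx, ty, tz, grip
```

```bash
python3 -c "
from h import *
print(get_state()['joint_positions'])
rel([480,268,240],Rt(65,1))"
```

```text
[ 1.23761527e+00  3.52976494e-01  1.63337673e+00  1.06121424e-05
  1.15522418e+00 -2.41255763e-03]
t 1.65 T [-215.6, 366.9, 10.3] W [6.11, 34.72, 156.61] |t| 425.7 |w| 160.5
```

>>> send_rows(rows=[{"tx":-50,"ty":90,"tz":3,"wx":1.5,"wy":8.6,"wz":39,"grip":-1},{"tx":-50,"ty":90,"tz":3,"wx":1.5,"wy":8.6,"wz":39,"grip":-1},{"tx":-50,"ty":90,"tz":3,"wx":1.5,"wy":8.6,"wz":39,"grip":-1},{"tx":-50,"ty":90,"tz":3,"wx":1.5,"wy":8.6,"wz":39,"grip":-1},{"tx":-108,"ty":183,"tz":5,"wx":3,"wy":17.3,"wz":78,"grip":-1},{"tx":-108,"ty":183,"tz":5,"wx":3,"wy":17.3,"wz":78,"grip":-1},{"tx":-108,"ty":183,"tz":5,"wx":3,"wy":17.3,"wz":78,"grip":-1},{"tx":-108,"ty":183,"tz":5,"wx":3,"wy":17.3,"wz":78,"grip":-1},{"tx":-108,"ty":183,"tz":5,"wx":3,"wy":17.3,"wz":78,"grip":-1},{"tx":-108,"ty":183,"tz":5,"wx":3,"wy":17.3,"wz":78,"grip":-1}])

```text
t: 2.48
ee_pos: [341.6, 428.8, 245.5]
orientation: [[0.984, 0.022, 0.179], [-0.011, -0.983, 0.183], [0.18, -0.182, -0.967]]
ft_force: [0.7, 0.3, -0.2]
gripper_width: 85.6
```

```bash
python3 -c "
from h import *
print(get_state()['joint_positions'])
rel([480,268,240],Rt(65,1))"
```

```text
[ 0.91313029  0.12050552  1.97827017 -0.04251628  0.78573613  0.93375807]
t 2.4833 T [136.9, 162.2, 0.7] W [3.36, 19.11, 86.3] |t| 212.2 |w| 88.5
```

>>> send_rows(rows=[{"tx":137,"ty":162,"tz":1,"wx":3.4,"wy":19,"wz":86,"grip":-1},{"tx":137,"ty":162,"tz":1,"wx":3.4,"wy":19,"wz":86,"grip":-1},{"tx":137,"ty":162,"tz":1,"wx":3.4,"wy":19,"wz":86,"grip":-1},{"tx":137,"ty":162,"tz":1,"wx":3.4,"wy":19,"wz":86,"grip":-1},{"tx":137,"ty":162,"tz":1,"wx":3.4,"wy":19,"wz":86,"grip":-1},{"tx":137,"ty":162,"tz":1,"wx":3.4,"wy":19,"wz":86,"grip":-1},{"tx":137,"ty":162,"tz":1,"wx":3.4,"wy":19,"wz":86,"grip":-1},{"tx":137,"ty":162,"tz":1,"wx":3.4,"wy":19,"wz":86,"grip":-1},{"tx":137,"ty":162,"tz":1,"wx":3.4,"wy":19,"wz":86,"grip":-1},{"tx":137,"ty":162,"tz":1,"wx":3.4,"wy":19,"wz":86,"grip":-1}])

```text
t: 3.32
ee_pos: [480.8, 269.6, 240.0]
orientation: [[0.316, -0.86, 0.401], [-0.947, -0.314, 0.072], [0.064, -0.402, -0.913]]
ft_force: [0.2, -0.3, -0.4]
gripper_width: 85.3
```

```bash
python3 -c "
from h import *
print(get_state()['joint_positions'])
rel([480,268,240],Rt(65,1))"
```

```text
[ 0.60825902  0.09008138  2.07220863 -0.29907654  0.61542745  2.05709954]
t 3.3167 T [1.2, 1.2, -0.5] W [0.66, 3.88, 17.37] |t| 1.8 |w| 17.8
```

>>> send_rows(rows=[{"tx":1,"ty":1,"tz":0,"wx":0.7,"wy":3.9,"wz":17.4,"grip":-1},{"tx":1,"ty":1,"tz":0,"wx":0.7,"wy":3.9,"wz":17.4,"grip":-1},{"tx":1,"ty":1,"tz":0,"wx":0.7,"wy":3.9,"wz":17.4,"grip":-1},{"tx":1,"ty":1,"tz":0,"wx":0.7,"wy":3.9,"wz":17.4,"grip":-1},{"tx":1,"ty":1,"tz":0,"wx":0.7,"wy":3.9,"wz":17.4,"grip":-1}])

```text
t: 3.73
ee_pos: [480.1, 269.0, 239.5]
orientation: [[0.026, -0.906, 0.422], [-1.0, -0.025, 0.009], [0.002, -0.423, -0.906]]
ft_force: [0.0, -0.3, -0.1]
gripper_width: 85.1
```

```bash
python3 -c "
from h import *
print(get_state()['joint_positions'],get_state()['joint_vel'].round(3))
rel([480,268,240],Rt(65,1))
c=cam('wrist');im=get_image('wrist');cv2.imwrite('pics/w1.png',im[:,:,::-1]);np.savez('w1.npz',im=im,K=c[0],R=c[1],t=c[2])
for x in ['slice_a','rack']:
  for d in spotter.mark_of('wrist',x)[:5]:print(x,d)
ax=np.array([-.423,0,.906])
for X in (500.9,556.2,616.7):
  print(proj('wrist',[[X,270,70]]))
"
```

```text
[ 0.6557859   0.1029836   2.06464913 -0.42157101  0.65851597  2.49441856] [-0.009 -0.001  0.002  0.007 -0.004 -0.023]
t 3.7333 T [1.0, -0.1, -0.5] W [0.0, 0.1, 0.51] |t| 1.1 |w| 0.5
slice_a {'uv': [317.5, 154.4], 'score': 0.87}
slice_a {'uv': [328.1, 221.4], 'score': 0.84}
slice_a {'uv': [251.5, 421.2], 'score': 0.81}
slice_a {'uv': [291.8, 40.6], 'score': 0.8}
slice_a {'uv': [326.1, 291.3], 'score': 0.65}
rack {'uv': [321.6, 214.8], 'score': 0.92}
[[315.08409708 290.3290233 ]]
[[316.72901269 224.36651509]]
[[318.44596278 155.5153631 ]]
```

View pics/w1.png

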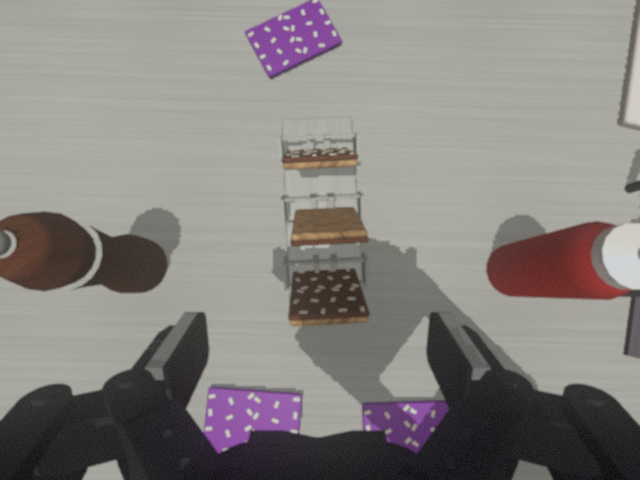

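```bash
python3 -c "
from h import *
im=np.load('w1.npz')['im'];crop(im,260,100,400,340,2.4,'pics/w1c.png');crop(im,270,190,385,335,4,'pics/w1d.png')"
```

```text
(no output)
```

View pics/w1d.png

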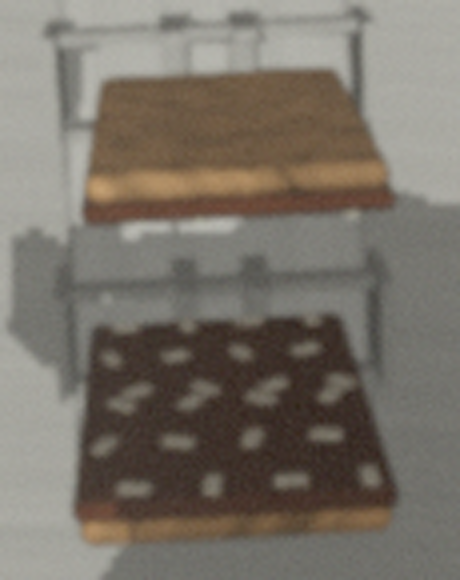

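```bash
cat > fit.py <<'E'
from h import *
from scipy.optimize import least_squares
d=np.load('w1.npz');c=(d['K'],d['R'],d['t'])
def sl(p,k,L,w,th):  # k slot x offset; L along from lower end; w along y; th normal (upper +)
    X,Y,yaw,z0=p;a=np.radians(25)
    up=np.array([-np.sin(a),0,np.cos(a)]);n=np.array([np.cos(a),0,np.sin(a)])
    q=np.array([k,0,z0])+L*up+np.array([0,w,0])+th*n
    cs,s=np.cos(yaw),np.sin(yaw);return np.array([X+cs*q[0]-s*q[1],Y+s*q[0]+cs*q[1],q[2]])
O=[(0,89,30,-4,(83,214)),(0,89,-30,-4,(393,200)),(0,89,30,4,(90,180)),(0,89,-30,4,(386,162)),
(-60,89,30,-4,(82,540)),(-60,89,-30,-4,(390,525)),(-60,89,30,4,(78,510)),(-60,89,-30,4,(396,498))]
def f(p):
    return np.concatenate([(proj(0,sl(p,*o[:4]),c)[0]-(np.array(o[4])/4+[270,190])) for o in O])
if __name__=="__main__":
    r=least_squares(f,[575,265,0.02,22]);print(r.x,np.degrees(r.x[2]));print(r.fun.reshape(-1,2).round(1))
    r2=least_squares(lambda p:f(np.r_[p,23]),[575,265,0.02]);print(r2.x);print(r2.fun.reshape(-1,2).round(1))
    for k in(-60,0,60):
        C=sl(r.x,k,45,0,0);print(k,C.round(1),proj("scene",C),proj("top",C))
E
python3 fit.py
```

```text
[5.77739297e+02 2.62817864e+02 4.44630052e-02 1.72411902e+01] 2.5475425408245536
[[-1.3  0.8]
 [-0.8  2.9]
 [-3.5 -0.7]
 [ 1.2  2.4]
 [-0.3 -1.2]
 [ 2.8  1. ]
 [ 0.3 -3.2]
 [ 1.6 -1.8]]
[5.77552508e+02 2.63010695e+02 4.44638159e-02]
[[-2.1  0.1]
 [-0.1  2.1]
 [-4.3 -1.6]
 [ 2.   1.4]
 [-1.1 -0.3]
 [ 3.7  1.9]
 [-0.6 -2.5]
 [ 2.5 -1.1]]
-60 [498.8 259.3  58. ] [[370.16654856 301.61447489]] [[256.11056188 255.21932534]]
0 [558.7 262.   58. ] [[353.21962542 310.87915528]] [[255.82098883 237.16287947]]
60 [618.7 264.6  58. ] [[335.86538459 320.36651139]] [[255.53467756 219.30982316]]
```

```bash
python3 -c "
from fit import *
p=(577.6,263,0.0445,21);R=Rt(65,2.55)
for L in (140,100,76):
  P=sl(p,0,L,0,0);print(P.round(1));rel(P,R)"
```

```text
[518.5 260.4 147.9]
t 3.8833 T [9.0, 4.2, 99.2] W [0.0, -0.58, -0.97] |t| 99.7 |w| 1.1
[535.4 261.1 111.6]
t 3.8833 T [8.6, 4.2, 139.2] W [0.0, -0.58, -0.97] |t| 139.5 |w| 1.1
[545.5 261.6  89.9]
t 3.8833 T [8.3, 4.2, 163.2] W [0.0, -0.58, -0.97] |t| 163.4 |w| 1.1
```

>>> send_rows(rows=[{"tx":9,"ty":4,"tz":40,"wx":0,"wy":-0.6,"wz":-1,"grip":-1},{"tx":9,"ty":4,"tz":80,"wx":0,"wy":-0.6,"wz":-1,"grip":-1},{"tx":9,"ty":4,"tz":108,"wx":0,"wy":-0.6,"wz":-1,"grip":-1},{"tx":9,"ty":4,"tz":108,"wx":0,"wy":-0.6,"wz":-1,"grip":-1},{"tx":9,"ty":4,"tz":108,"wx":0,"wy":-0.6,"wz":-1,"grip":-1}])

```text
t: 4.3
ee_pos: [522.0, 259.6, 138.7]
orientation: [[0.043, -0.907, 0.42], [-0.999, -0.04, 0.017], [0.002, -0.42, -0.907]]
ft_force: [0.7, 1.9, -0.1]
gripper_width: 85.5
```

```bash
python3 -c "
from fit import *
p=(577.6,263,0.0445,21);R=Rt(65,2.55)
c=cam('wrist');im=get_image('wrist');np.savez('w2.npz',im=im,K=c[0],R=c[1],t=c[2])
im=im.copy()
for th in(-5,5):
  for L in (0,90):
    for w in(-30,30):
      u=proj('wrist',sl(p,0,L,w,th),c)[0];cv2.circle(im,(int(u[0]),int(u[1])),3,(0,255,0) if th>0 else (255,0,0),-1)
cv2.imwrite('pics/w2.png',im[:,:,::-1])
P=sl(p,0,76,0,0);rel(P,R)"
```

```text
t 4.35 T [-0.4, 0.2, 55.4] W [0.04, -0.03, -0.04] |t| 55.4 |w| 0.1
```

View pics/w2.png

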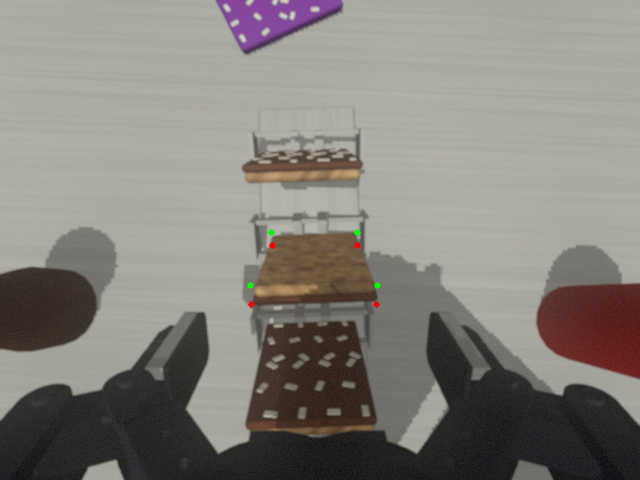

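>>> send_rows(rows=[{"tx":0,"ty":0,"tz":20,"wx":0,"wy":0,"wz":0,"grip":-1},{"tx":0,"ty":0,"tz":40,"wx":0,"wy":0,"wz":0,"grip":-1},{"tx":0,"ty":0,"tz":55,"wx":0,"wy":0,"wz":0,"grip":-1},{"tx":0,"ty":0,"tz":55,"wx":0,"wy":0,"wz":0,"grip":-1},{"tx":0,"ty":0,"tz":55,"wx":0,"wy":0,"wz":0,"grip":-0.2},{"tx":0,"ty":0,"tz":55,"wx":0,"wy":0,"wz":0,"grip":0.2},{"tx":0,"ty":0,"tz":55,"wx":0,"wy":0,"wz":0,"grip":0.2},{"tx":0,"ty":0,"tz":55,"wx":0,"wy":0,"wz":0,"grip":0.2},{"tx":0,"ty":0,"tz":55,"wx":0,"wy":0,"wz":0,"grip":0.2},{"tx":0,"ty":0,"tz":55,"wx":0,"wy":0,"wz":0,"grip":0.2}], grip_force=40)

```text
t: 5.18
ee_pos: [545.9, 262.1, 92.2]
orientation: [[0.044, -0.904, 0.424], [-0.999, -0.039, 0.02], [-0.002, -0.425, -0.905]]
ft_force: [-3.4, -0.6, 7.2]
gripper_width: 58.2
```

```bash
python3 -c "
from fit import *
p=(577.6,263,0.0445,21);R=Rt(65,2.55)
im=get_image('wrist')
cv2.imwrite('pics/w3.png',im[:,:,::-1])
P=sl(p,0,76,0,0);rel(P,R);print(get_state()['gripper_width'],get_state()['ft_force'])"
```

```text
t 5.2333 T [0.5, 1.4, 1.9] W [-0.15, 0.07, -0.06] |t| 2.4 |w| 0.2
57.7123792368903 [-3.46879338 -0.64167926  7.00640484]
```

View pics/w3.png

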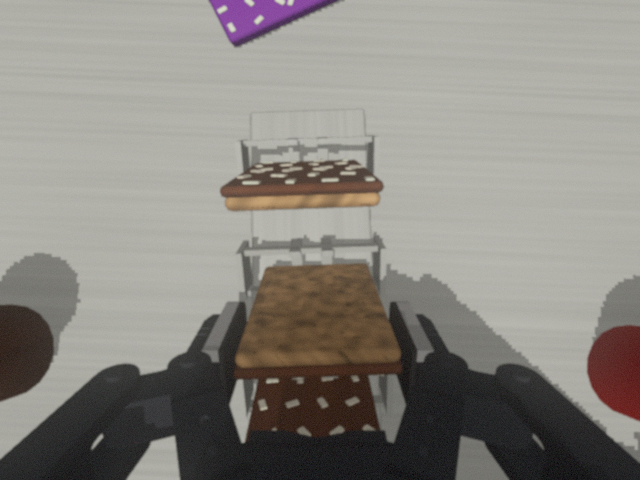

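>>> send_rows(rows=[{"tx":0,"ty":0,"tz":-10,"wx":0,"wy":0,"wz":0,"grip":0.2},{"tx":0,"ty":0,"tz":-25,"wx":0,"wy":0,"wz":0,"grip":0.2},{"tx":0,"ty":0,"tz":-45,"wx":0,"wy":0,"wz":0,"grip":0.2},{"tx":0,"ty":0,"tz":-70,"wx":0,"wy":0,"wz":0,"grip":0.2},{"tx":0,"ty":0,"tz":-100,"wx":0,"wy":0,"wz":0,"grip":0.2},{"tx":0,"ty":0,"tz":-135,"wx":0,"wy":0,"wz":0,"grip":0.2},{"tx":0,"ty":0,"tz":-170,"wx":0,"wy":0,"wz":0,"grip":0.2},{"tx":0,"ty":0,"tz":-200,"wx":0,"wy":0,"wz":0,"grip":0.2},{"tx":0,"ty":0,"tz":-200,"wx":0,"wy":0,"wz":0,"grip":0.2},{"tx":0,"ty":0,"tz":-200,"wx":0,"wy":0,"wz":0,"grip":0.2}])

```text
t: 6.07
ee_pos: [461.1, 258.6, 274.3]
orientation: [[0.045, -0.904, 0.426], [-0.999, -0.039, 0.023], [-0.004, -0.426, -0.905]]
ft_force: [0.3, 0.4, -0.4]
gripper_width: 57.9
```

```bash
python3 -c "
from fit import *
im=get_image('wrist');cv2.imwrite('pics/w4.png',im[:,:,::-1])
s=get_state();print(s['gripper_width'],s['ft_force'],s['joint_positions'])
yaw=-11.2;R=Rt(50,yaw);m=np.array([477,-76.3,310]);d=R[:,2]
for b in (130,45):
  P=m-d*b;print(P.round(1));rel(P,R)"
```

```text
58.05732484350181 [-0.34375875 -1.00329829 -1.6080844 ] [ 0.65650815  0.01739325  2.0733241  -0.37653029  0.71928459  2.42677128]
[395.  -60.1 409.6]
t 6.1167 T [314.6, 14.0, -158.6] W [14.83, 7.52, 11.55] |t| 352.6 |w| 20.2
[448.6 -70.7 344.5]
t 6.1167 T [327.7, -6.5, -77.2] W [14.83, 7.52, 11.55] |t| 336.7 |w| 20.2
```

View pics/w4.png

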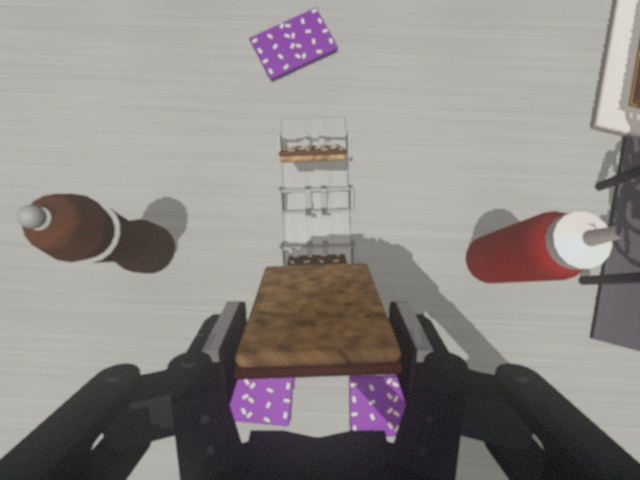

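>>> send_rows(rows=[{"tx":0,"ty":0,"tz":-40,"wx":0,"wy":0,"wz":0,"grip":0.2},{"tx":30,"ty":5,"tz":-75,"wx":4,"wy":2,"wz":3,"grip":0.2},{"tx":65,"ty":8,"tz":-100,"wx":8,"wy":4,"wz":6,"grip":0.2},{"tx":100,"ty":10,"tz":-120,"wx":12,"wy":6,"wz":9,"grip":0.2},{"tx":135,"ty":12,"tz":-140,"wx":14.8,"wy":7.5,"wz":11.6,"grip":0.2},{"tx":175,"ty":14,"tz":-150,"wx":14.8,"wy":7.5,"wz":11.6,"grip":0.2},{"tx":215,"ty":14,"tz":-158,"wx":14.8,"wy":7.5,"wz":11.6,"grip":0.2},{"tx":255,"ty":14,"tz":-158,"wx":14.8,"wy":7.5,"wz":11.6,"grip":0.2},{"tx":290,"ty":14,"tz":-158,"wx":14.8,"wy":7.5,"wz":11.6,"grip":0.2},{"tx":315,"ty":14,"tz":-158,"wx":14.8,"wy":7.5,"wz":11.6,"grip":0.2}])

```text
t: 6.95
ee_pos: [393.8, -29.9, 405.9]
orientation: [[-0.194, -0.757, 0.624], [-0.981, 0.149, -0.124], [0.001, -0.636, -0.772]]
ft_force: [0.3, 0.6, -0.8]
gripper_width: 57.8
```

>>> send_rows(rows=[{"tx":0,"ty":0,"tz":0,"wx":0,"wy":0,"wz":0,"grip":0.2},{"tx":0,"ty":0,"tz":0,"wx":0,"wy":0,"wz":0,"grip":0.2},{"tx":0,"ty":0,"tz":0,"wx":0,"wy":0,"wz":0,"grip":0.2}])

```text
t: 7.2
ee_pos: [394.1, -28.9, 405.4]
orientation: [[-0.196, -0.758, 0.622], [-0.981, 0.151, -0.125], [0.001, -0.634, -0.773]]
ft_force: [0.3, 0.7, 0.3]
gripper_width: 58.1
```

```bash
python3 -c "
from fit import *
c=cam('wrist');im=get_image('wrist');cv2.imwrite('pics/w5.png',im[:,:,::-1]);np.savez('w5.npz',im=im,K=c[0],R=c[1],t=c[2])
for x in ['mouth','guide_mid','guide_exit','order_box','turner']:
  for d in spotter.mark_of('wrist',x)[:2]:print(x,d)
s=get_state();print(s['gripper_width'],s['ft_force'],s['joint_positions'])
print(proj('wrist',[[477,-76.3,310],[760,-132,38]],c))
yaw=-11.2;R=Rt(50,yaw);m=np.array([477,-76.3,310]);d=R[:,2]
for b in (130,45):
  P=m-d*b;print(P.round(1));rel(P,R)"
```

```text
mouth {'uv': [348.3, 186.7], 'score': 0.75}
mouth {'uv': [359.4, 225.9], 'score': 0.63}
guide_mid {'uv': [347.2, 191.0], 'score': 0.88}
guide_exit {'uv': [340.5, 145.3], 'score': 0.64}
order_box {'uv': [341.8, 138.6], 'score': 0.69}
57.74665427837126 [ 1.02132446  0.11661304 -1.33737161] [ 0.05575662 -0.53199589  2.24370292 -0.2263413   0.76983532  1.92681374]
[[360.05307865 227.08308971]
 [334.54599971 135.26588724]]
[395.  -60.1 409.6]
t 7.5 T [32.2, -7.4, 1.8] W [0.57, 0.1, 0.2] |t| 33.1 |w| 0.6
[448.6 -70.7 344.5]
t 7.5 T [32.4, -8.3, 86.8] W [0.57, 0.1, 0.2] |t| 93.0 |w| 0.6
```

View pics/w5.png

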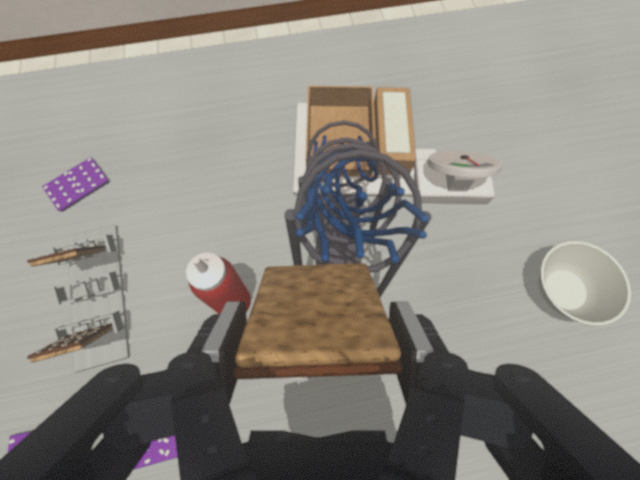

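>>> send_rows(rows=[{"tx":32,"ty":-8,"tz":2,"wx":0.6,"wy":0.1,"wz":0.2,"grip":0.2},{"tx":32,"ty":-8,"tz":2,"wx":0.6,"wy":0.1,"wz":0.2,"grip":0.2},{"tx":32,"ty":-8,"tz":2,"wx":0.6,"wy":0.1,"wz":0.2,"grip":0.2},{"tx":32,"ty":-8,"tz":2,"wx":0.6,"wy":0.1,"wz":0.2,"grip":0.2}])

```text
t: 7.83
ee_pos: [395.3, -61.3, 409.9]
orientation: [[-0.198, -0.75, 0.631], [-0.98, 0.152, -0.127], [-0.0, -0.643, -0.766]]
ft_force: [-0.3, 0.5, -0.9]
gripper_width: 57.8
```

```bash
python3 -c "
from fit import *
c=cam('wrist');im=get_image('wrist');np.savez('w6.npz',im=im,K=c[0],R=c[1],t=c[2])
s=get_state();print(s['gripper_width'],s['ft_force'],s['joint_positions'])
for x in ['mouth','order_box']:
  for d in spotter.mark_of('wrist',x)[:2]:print(x,d)
im=im.copy()
for yaw,col in((-11.2,(0,255,0)),(-13,(255,255,0))):
  R=Rt(50,yaw);m=np.array([477,-76.3,310]);X=np.array([np.cos(np.radians(yaw)),np.sin(np.radians(yaw)),0]);Y=np.array([-X[1],X[0],0]);Z=np.array([0,0,1.]);g=m*[1,1,0]
  n=np.cross(R[:,2],Y)*1;n=n if n[2]>0 else -n
  pts=[m+a*Y+b*n for a in(-39,39) for b in(-17.5,17.5)]+[m]
  pts+=[g+287*X+a*X+b*Y+80*Z for a,b in((67.5,50),(67.5,-50))]+[g+287*X+a*X+b*Y+36*Z for a,b in((67.5,50),(67.5,-50),(0,0))]
  for u in proj(0,np.array(pts),c): cv2.circle(im,(int(round(u[0])),int(round(u[1]))),2,col,-1)
crop(im,240,70,520,290,2.8,'pics/w6.png')
rel([395,-60.1,409.6],Rt(50,-11.2))"
```

```text
57.853048414107114 [ 0.06866136 -0.51698901 -0.75136423] [-0.11173271 -0.53479826  2.2418197  -0.0828914   0.73941887  1.6992626 ]
mouth {'uv': [316.1, 242.1], 'score': 0.88}
mouth {'uv': [316.4, 157.4], 'score': 0.66}
order_box {'uv': [320.2, 147.7], 'score': 0.76}
t 7.9833 T [-0.6, 0.5, -0.1] W [-0.04, -0.08, -0.12] |t| 0.8 |w| 0.1
```

View pics/w6.png

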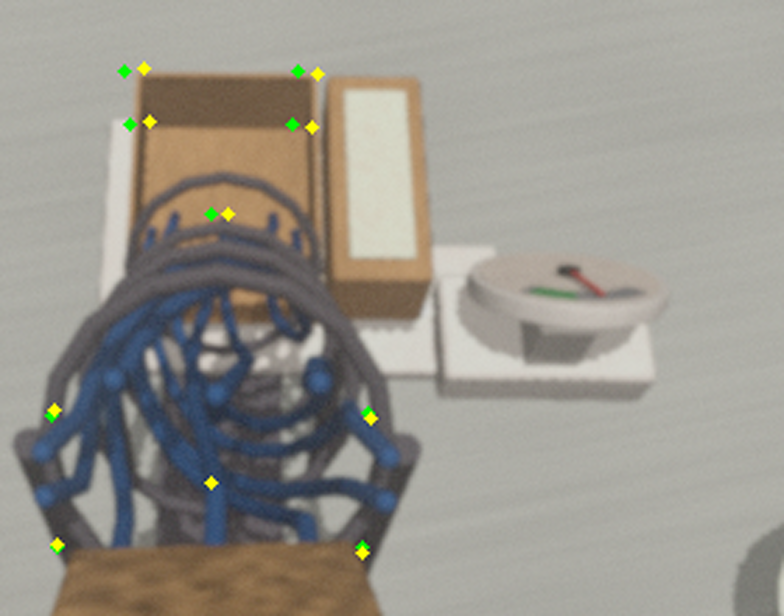

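```bash
python3 -c "
from fit import *
d=np.load('w6.npz');c=(d['K'],d['R'],d['t'])
m=onz(0,(317.2,241),310,c);print(m)
R=Rt(50,-12.5)
for b in (130,100,80,42):
  P=m-R[:,2]*b;print(b,P.round(1));rel(P,R)
im=d['im'];crop(im,400,145,490,205,8,'pics/dial.png')
"
```

```text
[477.24957983 -78.07820303 310.        ]
130 [395.7 -60.  409.6]
t 7.9833 T [-0.8, 0.1, 0.3] W [-0.04, 0.75, 0.88] |t| 0.9 |w| 1.2
100 [414.5 -64.2 386.6]
t 7.9833 T [-0.4, 0.1, 30.3] W [-0.04, 0.75, 0.88] |t| 30.3 |w| 1.2
80 [427.  -66.9 371.3]
t 7.9833 T [-0.2, 0.1, 50.3] W [-0.04, 0.75, 0.88] |t| 50.3 |w| 1.2
42 [450.9 -72.2 342.2]
t 7.9833 T [0.3, 0.1, 88.3] W [-0.04, 0.75, 0.88] |t| 88.3 |w| 1.2
```

View pics/dial.png

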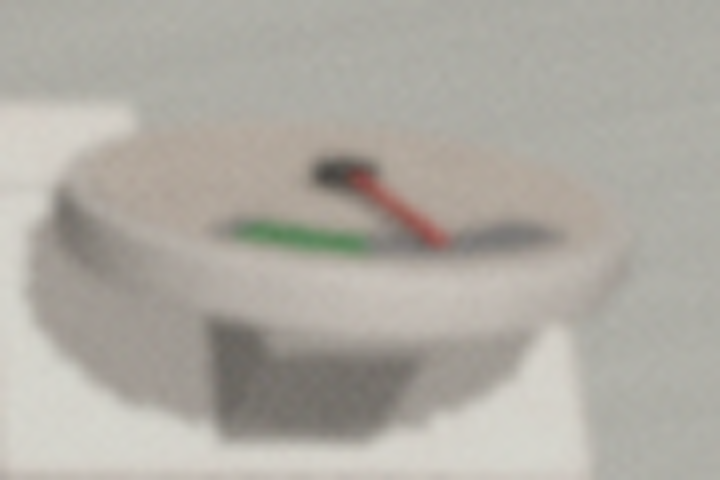

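>>> send_rows(rows=[{"tx":-0.5,"ty":0,"tz":30,"wx":0,"wy":0.8,"wz":0.9,"grip":0.2},{"tx":0,"ty":0,"tz":55,"wx":0,"wy":0.8,"wz":0.9,"grip":0.2},{"tx":0,"ty":0,"tz":70,"wx":0,"wy":0.8,"wz":0.9,"grip":0.2},{"tx":0,"ty":0,"tz":70,"wx":0,"wy":0.8,"wz":0.9,"grip":0.2},{"tx":0,"ty":0,"tz":70,"wx":0,"wy":0.8,"wz":0.9,"grip":0.2}])

```text
t: 8.4
ee_pos: [439.3, -69.8, 355.7]
orientation: [[-0.217, -0.749, 0.626], [-0.976, 0.166, -0.14], [0.001, -0.642, -0.767]]
ft_force: [0.2, -0.3, 0.2]
gripper_width: 57.8
```

```bash
python3 -c "
from fit import *
c=cam('wrist');im=get_image('wrist');np.savez('w7.npz',im=im,K=c[0],R=c[1],t=c[2])
s=get_state();print(s['gripper_width'],s['ft_force'],s['joint_positions'])
crop(im,160,100,480,340,2.5,'pics/w7.png')
si=get_image('scene');crop(si,230,120,410,255,4.4,'pics/s7.png')
m=np.array([477.2,-78.1,310]);R=Rt(50,-12.5);rel(m-R[:,2]*38,R)"
```

```text
58.48172686445449 [ 0.52175464 -0.37151255  0.60212253] [-0.10956852 -0.37927764  2.28377719 -0.13676811  0.54565537  1.77167022]
t 8.5 T [-0.2, 0.9, 23.0] W [-0.1, -0.06, -0.04] |t| 23.0 |w| 0.1
```

View pics/w7.png

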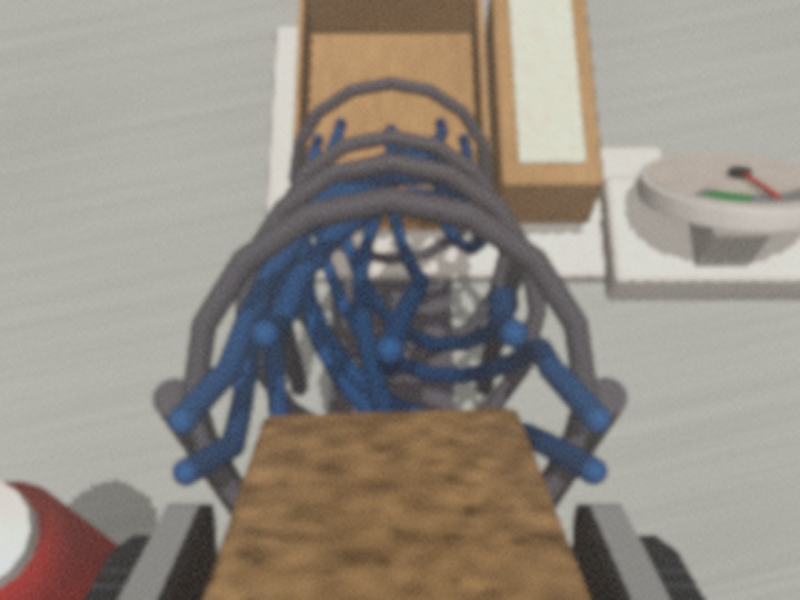

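View pics/s7.png

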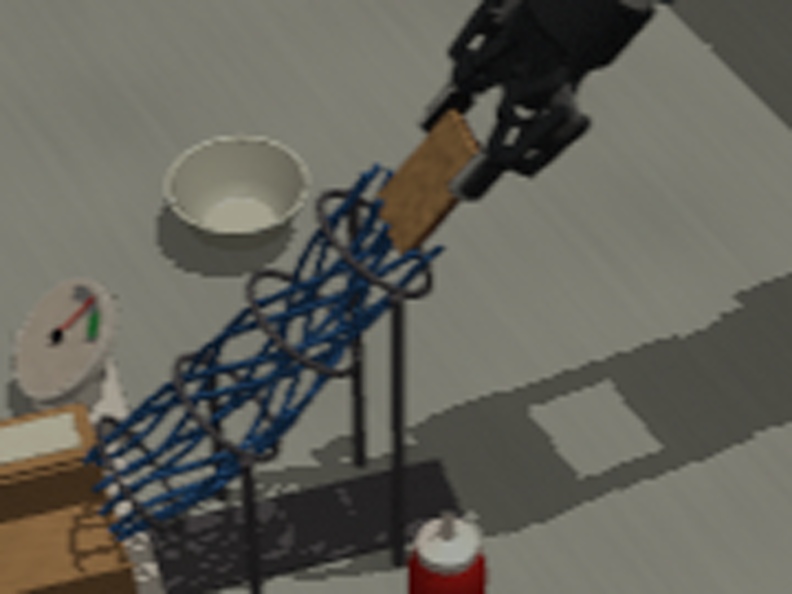

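```bash
python3 -c "
from fit import *
d=np.load('w7.npz');c=(d['K'],d['R'],d['t'])
print(proj(0,[[477.2,-78.1,310]],c))
T=np.array(calibration('wrist')['tool_from_camera']);print(onz(0,(316.4,277.2),310,c))
# mouth in tool coordinates from side-wire midpoint assuming on plane 61mm ahead
"
```

```text
[[316.49134241 279.56678477]]
[478.47221361 -78.33383676 310.        ]
```

>>> send_rows(rows=[{"tx":0,"ty":0,"tz":5,"wx":0,"wy":0,"wz":0,"grip":0.2},{"tx":0,"ty":0,"tz":10,"wx":0,"wy":0,"wz":0,"grip":0.2},{"tx":0,"ty":0,"tz":14,"wx":0,"wy":0,"wz":0,"grip":0.2},{"tx":0,"ty":0,"tz":14,"wx":0,"wy":0,"wz":0,"grip":0.2}])

```text
t: 8.83
ee_pos: [448.4, -72.4, 345.2]
orientation: [[-0.218, -0.747, 0.628], [-0.976, 0.167, -0.141], [0.001, -0.643, -0.766]]
ft_force: [-0.8, -0.0, -0.4]
gripper_width: 58.0
```

>>> send_rows(rows=[{"tx":0,"ty":0,"tz":5,"wx":0,"wy":0,"wz":0,"grip":0.2},{"tx":0,"ty":0,"tz":10,"wx":0,"wy":0,"wz":0,"grip":0.2},{"tx":0,"ty":0,"tz":10,"wx":0,"wy":0,"wz":0,"grip":0.2}])

```text
t: 9.08
ee_pos: [454.7, -73.9, 337.1]
orientation: [[-0.218, -0.748, 0.627], [-0.976, 0.167, -0.141], [0.001, -0.643, -0.766]]
ft_force: [-0.3, 0.3, -1.1]
gripper_width: 58.2
```

```bash
python3 -c "
from fit import *
c=cam('wrist');im=get_image('wrist')
s=get_state();print(s['gripper_width'],s['ft_force'],s['ft_torque'])
crop(im,160,100,480,340,2.5,'pics/w8.png')
si=get_image('scene');crop(si,230,120,410,255,4.4,'pics/s8.png')
m=np.array([477.2,-78.1,310]);R=Rt(50,-12.5);rel(m-R[:,2]*38,R)"
```

```text
57.886179341393586 [-0.27185643 -0.06391205 -0.51060095] [ 0.08431859  0.36430029 -0.01836224]
t 9.1833 T [-0.7, 0.1, -2.0] W [-0.01, -0.1, -0.06] |t| 2.2 |w| 0.1
```

View pics/w8.png

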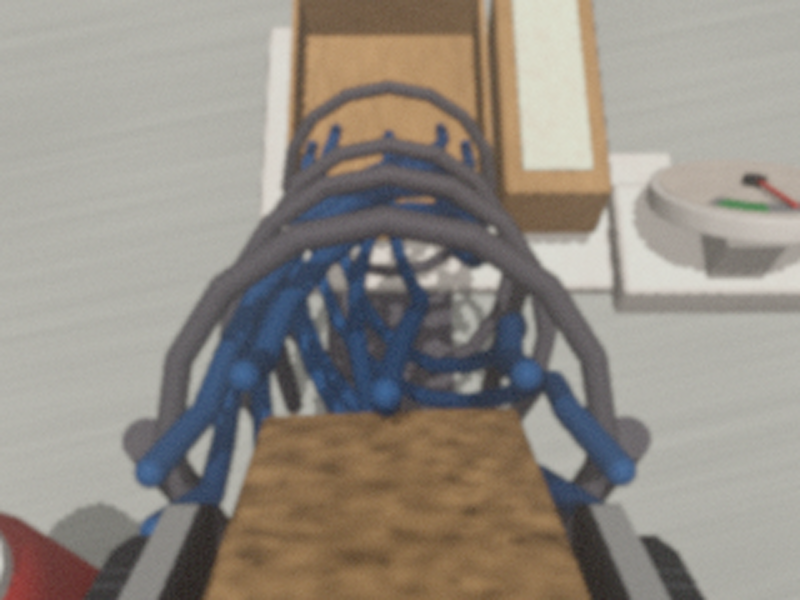

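View pics/s8.png

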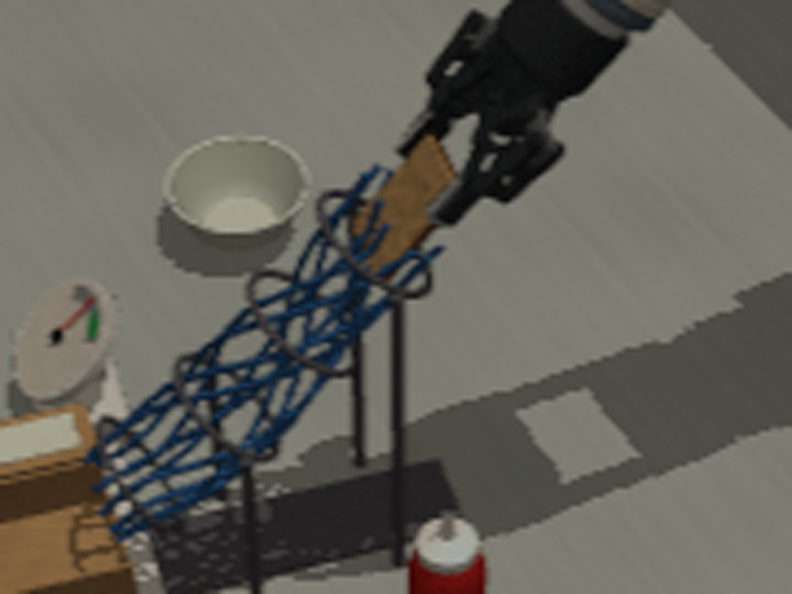

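>>> send_rows(rows=[{"tx":0,"ty":0,"tz":0,"wx":0,"wy":0,"wz":0,"grip":-1},{"tx":0,"ty":0,"tz":0,"wx":0,"wy":0,"wz":0,"grip":-1},{"tx":0,"ty":0,"tz":0,"wx":0,"wy":0,"wz":0,"grip":-1},{"tx":0,"ty":0,"tz":0,"wx":0,"wy":0,"wz":0,"grip":-1},{"tx":0,"ty":0,"tz":0,"wx":0,"wy":0,"wz":0,"grip":-1},{"tx":0,"ty":0,"tz":0,"wx":0,"wy":0,"wz":0,"grip":-1},{"tx":0,"ty":0,"tz":-25,"wx":0,"wy":0,"wz":0,"grip":-1},{"tx":0,"ty":0,"tz":-60,"wx":0,"wy":0,"wz":0,"grip":-1},{"tx":0,"ty":0,"tz":-90,"wx":0,"wy":0,"wz":0,"grip":-1},{"tx":0,"ty":0,"tz":-90,"wx":0,"wy":0,"wz":0,"grip":-1}])

```text
t: 10.02
ee_pos: [397.5, -60.8, 412.2]
orientation: [[-0.218, -0.742, 0.634], [-0.976, 0.166, -0.141], [-0.0, -0.649, -0.761]]
ft_force: [2.1, 0.6, 0.8]
gripper_width: 85.8
```

>>> send_rows(rows=[{"tx":0,"ty":0,"tz":0,"wx":0,"wy":0,"wz":0,"grip":-1},{"tx":0,"ty":0,"tz":0,"wx":0,"wy":0,"wz":0,"grip":-1},{"tx":0,"ty":0,"tz":0,"wx":0,"wy":0,"wz":0,"grip":-1},{"tx":0,"ty":0,"tz":0,"wx":0,"wy":0,"wz":0,"grip":-1},{"tx":0,"ty":0,"tz":0,"wx":0,"wy":0,"wz":0,"grip":-1},{"tx":0,"ty":0,"tz":0,"wx":0,"wy":0,"wz":0,"grip":-1},{"tx":0,"ty":0,"tz":0,"wx":0,"wy":0,"wz":0,"grip":-1},{"tx":0,"ty":0,"tz":0,"wx":0,"wy":0,"wz":0,"grip":-1},{"tx":0,"ty":0,"tz":0,"wx":0,"wy":0,"wz":0,"grip":-1},{"tx":0,"ty":0,"tz":0,"wx":0,"wy":0,"wz":0,"grip":-1}])

```text
t: 10.85
ee_pos: [398.1, -61.1, 406.9]
orientation: [[-0.218, -0.747, 0.628], [-0.976, 0.167, -0.141], [0.001, -0.644, -0.765]]
ft_force: [-0.1, 0.1, 0.3]
gripper_width: 85.4
```

```bash
python3 -c "
from fit import *
c=cam('wrist');im=get_image('wrist');np.savez('w9.npz',im=im,K=c[0],R=c[1],t=c[2])
s=get_state();print(s['t'],s['ee_pos'],s['gripper_width'],s['ft_force'])
crop(im,240,60,520,270,2.8,'pics/w9.png')
si=get_image('scene');crop(si,195,140,345,275,5,'pics/s9.png')"
```

```text
10.9 [398.108656   -61.05563004 406.94285502] 85.76475970287697 [-0.62735661  1.21629499  1.14885843]
```

View pics/w9.png

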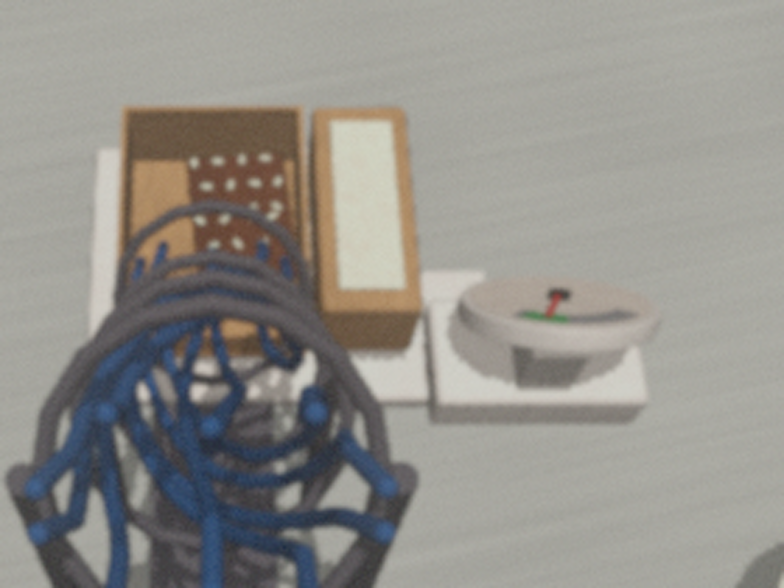

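View pics/s9.png

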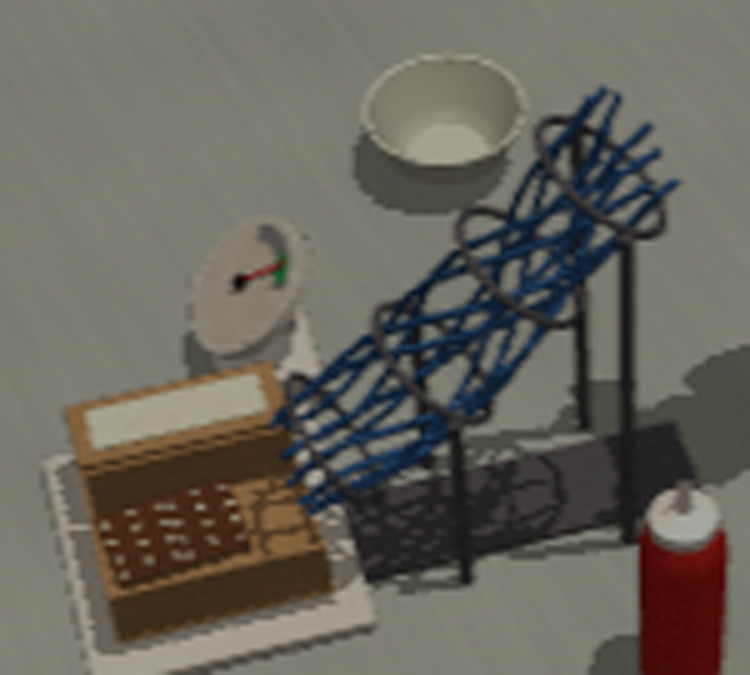

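>>> send_rows(rows=[{"tx":40,"ty":0,"tz":0,"wx":0,"wy":0,"wz":0,"grip":-1},{"tx":80,"ty":0,"tz":0,"wx":0,"wy":0,"wz":0,"grip":-1},{"tx":120,"ty":0,"tz":0,"wx":0,"wy":0,"wz":0,"grip":-1},{"tx":120,"ty":-30,"tz":0,"wx":0,"wy":0,"wz":0,"grip":-1},{"tx":120,"ty":-60,"tz":0,"wx":0,"wy":0,"wz":0,"grip":-1},{"tx":120,"ty":-60,"tz":0,"wx":0,"wy":0,"wz":0,"grip":-1},{"tx":120,"ty":-60,"tz":0,"wx":0,"wy":0,"wz":0,"grip":-1},{"tx":120,"ty":-60,"tz":0,"wx":0,"wy":0,"wz":0,"grip":-1}])

```text
t: 11.62
ee_pos: [416.3, -187.7, 444.6]
orientation: [[-0.218, -0.748, 0.627], [-0.976, 0.167, -0.14], [-0.0, -0.642, -0.767]]
ft_force: [0.2, 1.1, -0.6]
gripper_width: 85.7
```

```bash
python3 -c "
from fit import *
c=cam('wrist');im=get_image('wrist');np.savez('w10.npz',im=im,K=c[0],R=c[1],t=c[2])
s=get_state();print(s['t'],s['ee_pos'],s['ft_force'])
cv2.imwrite('pics/w10.png',im[:,:,::-1])
si=get_image('scene');crop(si,228,178,262,214,16,'pics/s10.png')
for n in ('scene','wrist'):
  for x in ('slice_a','needle'):
    for d in spotter.mark_of(n,x)[:4]: print(n,x,d)"
```

```text
11.6667 [ 416.1383479  -187.06845368  444.35555559] [-0.14061744  0.43871977 -0.91360736]
scene slice_a {'uv': [417.3, 308.1], 'score': 0.83}
scene slice_a {'uv': [293.9, 364.5], 'score': 0.75}
scene slice_a {'uv': [228.6, 247.4], 'score': 0.74}
scene slice_a {'uv': [391.0, 274.0], 'score': 0.6}Traceback (most recent call last):
  File "<string>", line 9, in <module>
    for d in spotter.mark_of(n,x)[:4]: print(n,x,d)
             ~~~~~~~~~~~~~~~^^^^^
ValueError: it knows: bowl, guide_exit, guide_mid, mouth, order_box, pepper_mill, rack, sauce_bottle, slice, turner
```

View pics/w10.png

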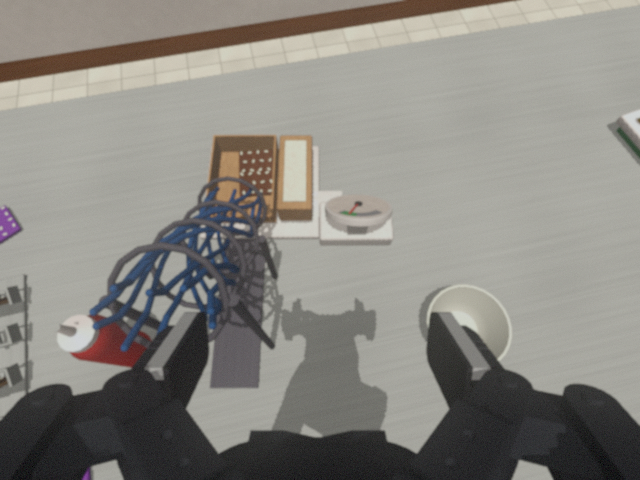

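View pics/s10.png

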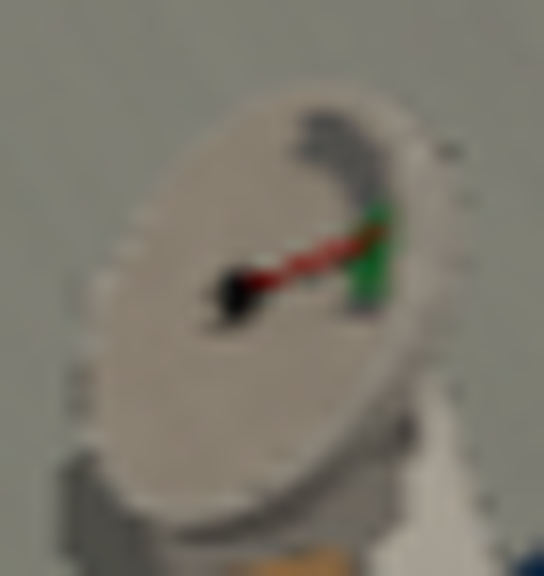

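```bash
python3 -c "
from fit import *
t=get_image('top');crop(t,405,190,455,232,14,'pics/t10.png')
crop(t,170,140,490,310,2.5,'pics/t11.png')
im=np.load('w10.npz')['im'];crop(im,320,185,398,245,10,'pics/w10d.png')"
```

```text
(no output)
```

View pics/t10.png

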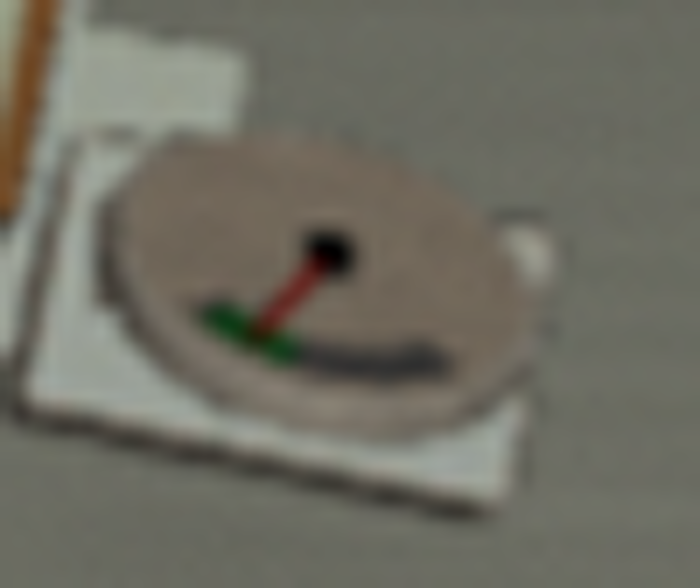

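View pics/t11.png

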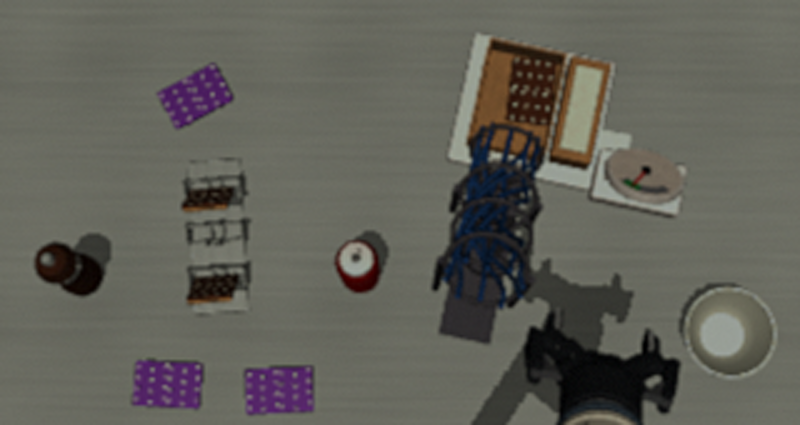

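View pics/w10d.png

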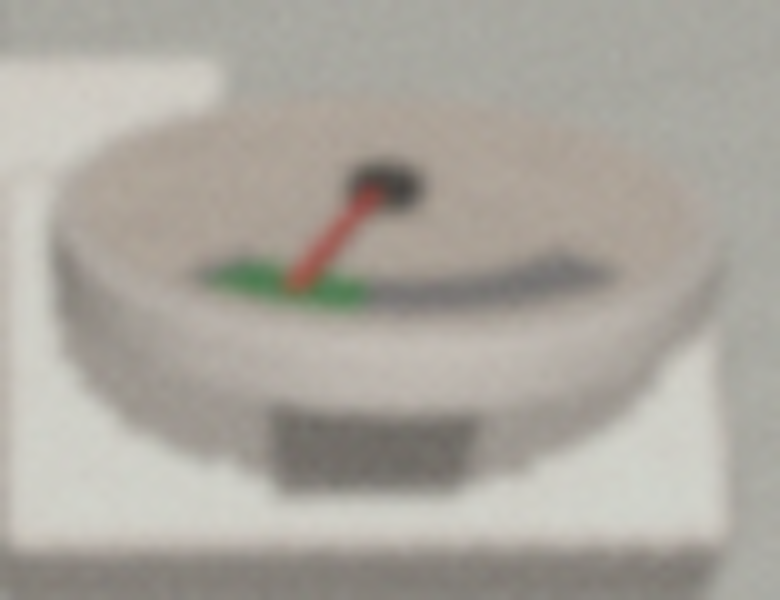

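```bash
python3 -c "
from cell import order
print(order.finish_job())"
```

```text
the job is handed in; nothing more can be done
None
```

I took the middle slice (plain face up in the rack) and dropped it through the guide. It now lies flat in the order box, seeded side up, and I handed the job in at about 11.7 s of the allowed 67 s.

My last checks, all by eye from the pictures:
- **Scale:** in the scene, top and wrist pictures the needle stands inside the green band, roughly 1.15 to 1.25 rad, so one slice was enough. I took these more than a second after the slice landed.
- **Rack:** the other two slices are still in their slots.
- **Bystanders:** the bottle, mill and bowl have not visibly moved.
- **Robot:** it stands clear of everything with the gripper empty.

No check failed. Two small things came up: one network lookup failed because the networks don't know the class "needle", so I read the dial by eye. My first estimate of the station's heading was about 1° off, and I corrected it from the wrist picture before putting the slice in the mouth.

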